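Find the full wire reel by its weight and lock it in the unwinding cradle

ROBOT

A 6-joint arm with a two-finger parallel gripper is mounted at the origin on the work surface. World frame = base frame: x ahead of the robot, y to its left, z up, the work surface at z = 0. Lengths are in m, angles in rad, forces in N, time in s.
With the tool pointing down it reaches from about 0.35 to 0.775 m from the base axis. Payload 5.5 kg.
Tool frame: the origin (TCP) lies on the centre line of the jaws, within the pads' length; the fingertips stand 11 mm ahead of it and the grasp point (between the pads) lies 8 mm behind it (env.tip_extent is the distance from the TCP to the fingertips, in m); z points along the fingers, y is the line along which they close (so a half turn about z gives the same grasp; the last joint's range is limited). The gripper opens to 85 mm and grips with 20 to 120 N. Pads are 22 mm wide; open, the fingers measure 114 mm over their backs; the gripper's body (76 mm by 85 mm) begins 54 mm behind the grasp point. The pads swing forward as they close: fully open they stand 13 mm farther back than shut.
Start: joints at [1.085, 0.313, 0.046, 1.304, 0, 1.431], TCP at [0.195, 0.541, 0.242] pointing down, gripper open.
Joint ranges: [-2.76, 2.76], [-0.86, 1.69], [-1.03, 1.26], [-2.2, 2.34], [-1.47, 1.5], [-3.14, 3.14]. Speed limits (rad/s): [2.57, 2.57, 3.14, 3.14, 3.14, 3.14].

INTERFACE

Orientations are given as a unit quaternion [w, x, y, z].
In Python, from workcell import env gives the robot as it stands.
- The arm moves only by the shell command python3 -m jog 'ROWS' [FORCE]. ROWS is JSON, a list of rows, each a list of 5 numbers: the gripper's target within -1 to 1 (shut at 1, half-way at 0, fully open at -1), then the shift along the tool's x, y, z in m, then the turn about the tool's z in degrees. In form: [[fingers, tx, ty, tz, turn], ...]. A call has 1 to 5 rows; each row shifts and turns the commanded pose from where the row before left it, along the tool's axes as they then stand; what a row does not reach is not made up. A row lasts 1/12 s, in which the tool goes at most 41.7 mm and 7.16 degrees, less where a joint would pass 70% of its speed; a pose out of reach is approached as far as the arm can. A call is refused whole if a number of a shift passes 0.0417 or a number of a turn 7.16, either way. A call with a gripper value outside its range is refused whole. The fingers move at their own pace and stop on an object; FORCE is the grip in N (left out, the last holds). Time passes only in rows, so rows that do not move let the fingers close. It gives the time, the measured TCP pose, the force, the opening and the grip force at its end, in the units of the state.
- env.get_state(): the state, without advancing time (a new reading comes with each control period).
- env.read_camera(name): name is "scene" or "top" or "wrist"; returns a dict with "img" (420x560x3 uint8, red, green, blue), "fov_y" (degrees; the focal length in pixels is half the picture's height over the tangent of half this angle, whatever the lens; pixels are square), "cx", "cy" (the principal point, pixels), "T" (4x4, takes a point from camera to world coordinates). Camera axes: x right, y up, looking along -z (the intrinsics and any distortion apply to the point x, -y, -z); pixel columns grow to the right and rows downward; lengths in m; the calibration is good to about 2 mm. A picture is of the moment at which its call begins. There is no depth.
- env.hand_in(): hands the job in; it is judged then, once.
The state is a dict: "clock": time; "joint_pos": joint angles; "qvel": joint speeds; "tau": joint torques, N m; "tcp_pos": TCP position; "orientation": TCP orientation; "wrist_force": force on the tool from outside, world axes, zero at the start; "ft_torque": the same for the moment, N m; "finger_gap": finger opening in m; "grip_force": force on a finger pad.
Only numpy, scipy, OpenCV 4.12 (cv2) and the standard library are available. Lean on these libraries where they do the work, as an engineer would, in place of code of your own. Each camera call takes 0.05 s, during which the arm holds its last target. There are 200 camera calls.

TASK

Two sealed wire reels that look exactly alike lie in the rack; one is full and the other nearly spent, so lift to feel which is the heavier. Lay the full reel gently on the two bars of the cradle and leave the spent one in the rack, then slide the keeper along its curved rod until it comes up against the stop collar, so that its arm stands over the reel. Don't shift the screwdriver and the tin that lie between the rack and the cradle.

Things in the scene. Friction and masses are not known exactly. Their poses are not given: they have to be found in the camera images.
- rack: Fixed grey trough, base 95 (x) x 250 (y) x 10 mm; origin under its centre, z up. Two steel bars (diameter 14, along y, at x = +-20, axes 32 mm up) carry two reels end to end, axes along y. End plates at y = +-116 are 68 mm high, the divider at y = 0 is 52 high. Full reel 0.65 to 0.85 kg, spent reel 0.15 to 0.26 kg; which lies where is random. The reels themselves are not tracked.
- rack_left (a point): Place of the reel on the rack's +y side: the centre of the lying reel (rack frame 0, 58, 68 mm); stays put when the reel is taken. Reel: grey barrel of diameter 56, black flanges of diameter 68 and 6 thick at both ends, 90 mm long over all, 78 mm of free barrel between. Grip it from above across the barrel, fingers closing along the rack's x.
- rack_right (a point): The same for the reel on the rack's -y side (rack frame 0, -58, 68 mm).
- cradle: Fixed cradle on a chipboard base 260 (x) x 230 (y) x 16 mm; origin on the base's underside, below the seat; z up. Two bars along y, between aluminium end plates with inner faces at y = +-57 and tops 77 mm up. In the plane y = 80 a steel rod (diameter 10) is bent to an upright arc of radius 75 mm about the seated reel's axis, with a dark stop collar just past its top. The keeper slides on it.
- cradle_seat (a point): Where the centre of the seated reel comes to lie (cradle frame 0, 0, 81 mm), the reel's axis along the cradle's y; its flanges then rest on both bars, with 12 mm to spare at each end. The arc rod and the keeper turn about the line through this point along y.
- bar_front: The cradle's steel bar at x = -20 mm (towards the robot): diameter 14, length 118 along y; origin at its middle, on its axis.
- bar_back: The cradle's other bar, at x = +20 mm; origin at its middle, on its axis.
- keeper (a joint): Keeper's angle along the arc rod, rad, about the cradle's +y through cradle_seat. 0: open, low on the -x (robot) side; grows as it slides up and over to +x; 0.80: home at the stop collar. Stays where left; takes about 3 N. It is an aluminium bushing (diameter 26, 36 long) with a flat arm (58 mm from the turning axis, y = 22 to 72 mm; over the reel's +y end when home) and a black paddle.
- keeper_grip (a point): Middle of the paddle, moves with the keeper: 125 mm from the turning axis, at cradle y = 80 mm. The paddle is 12 mm thick along the sliding direction, 44 wide along y, 66 long, its outer end 23 mm beyond this point. At joint q it leans (0.628 - q) rad from vertical to the cradle's -x side. Pinch its thickness, fingers along its length; turn with it. Site axes: the cradle's turned by q about y.
- screwdriver: Screwdriver with red handle, 190 mm, lying on the table between the rack and the cradle, a bystander; origin on the underside, about the middle.
- tin: Round steel tin, diameter 60, 35 mm high, a bystander; origin under its centre.

How it is judged:
On the way, in this order (a step that is already met when the one before it is completed fails the run):
1. the full reel lies on both bars of the cradle, the spent one in the rack (contact force between bar_front and anything else between 2.4 and 9 N and contact force between bar_back and anything else between 2.4 and 9 N and contact force between rack and anything else between 0.6 and 4.8 N), for 0.2 s.
2. the keeper is slid home over the reel (value of joint keeper above 0.74 rad), for 0.2 s.
At the end, for the whole second after the job is handed in: The full reel rests on both bars of the cradle (each carries 2.4 to 9 N: the spent reel is too light for that), the spent reel alone rests in the rack (load 0.6 to 4.8 N), and the keeper is within 0.06 rad (7 mm at the paddle) of its stop at 0.80 rad, at rest (all of step 1 and value of joint keeper above 0.74 rad and velocity of joint keeper below 0.05 rad/s); the robot touches nothing.
It fails at once if a cradle bar is hit or loaded with more than 45 N (the reel is dropped or forced in) (contact force between any of bar_front, bar_back and anything else above 45 N).
It fails at once if the screwdriver or the tin is shifted by more than 30 mm (distance of any of screwdriver, tin from where it was at the start of the episode above 0.03 m).
It also fails if it takes over 67 s, if anything falls off the work surface, if the arm or the gripper's body presses on something with over 40 N, if the wrist force passes 120 N, or if a joint passes its speed limit or range.

## Working session

There is one attempt and no reset: what is moved stays moved. The work goes in short steps, Python scripts to look and compute and a shell command to move; the robot and the scene stay as the last step left them, time stands still between calls to the robot, and variables do not carry over. Pictures are saved under pics/ and viewed, at most 10 in all, crops included, and the job is handed in when it is done.

```bash
mkdir -p pics; ls; cat > h.py <<'E'
import numpy as np,cv2
from workcell import env
from scipy.spatial.transform import Rotation as R
def cam(n,f):
    c=env.read_camera(n); cv2.imwrite('pics/'+f+'.png',c['img'][:,:,::-1]); np.savez('pics/'+f+'.npz',**{k:v for k,v in c.items()}); return c
def ld(f): return dict(np.load('pics/'+f+'.npz',allow_pickle=True))
def ray(c,u,v):
    h=c['img'].shape[0]; f=h/2/np.tan(np.radians(float(c['fov_y']))/2)
    d=np.array([(u-c['cx'])/f,-(v-c['cy'])/f,-1]); T=c['T']; d=T[:3,:3]@d; return T[:3,3],d/np.linalg.norm(d)
def onz(c,u,v,z):
    o,d=ray(c,u,v); return o+d*(z-o[2])/d[2]
def tri(c1,p1,c2,p2):
    o1,d1=ray(c1,*p1);o2,d2=ray(c2,*p2)
    s=np.linalg.lstsq(np.c_[d1,-d2],o2-o1,rcond=None)[0]
    a=o1+s[0]*d1;b=o2+s[1]*d2; return (a+b)/2,np.linalg.norm(a-b)
def proj(c,P):
    h=c['img'].shape[0]; f=h/2/np.tan(np.radians(float(c['fov_y']))/2)
    p=c['T'][:3,:3].T@(np.array(P)-c['T'][:3,3]); return np.array([c['cx']+f*p[0]/-p[2],c['cy']-f*p[1]/-p[2]])
def tcp():
    s=env.get_state(); q=s['orientation']; return s,np.array(s['tcp_pos']),R.from_quat([q[1],q[2],q[3],q[0]]).as_matrix()
E
python3 - <<'E'
from h import *
s=env.get_state(); print(s)
for n in ['scene','top','wrist']:
    c=cam(n,n+'0'); print(n,{k:v for k,v in c.items() if k!='img'})
E
```

```text
pics
{'clock': 0.0, 'joint_pos': array([1.08539739e+00, 3.13999362e-01, 4.49451783e-02, 1.30362530e+00,
       6.49694275e-06, 1.43120692e+00]), 'qvel': array([-4.75897813e-04,  1.09368361e-03,  2.41546057e-06,  1.30010151e-03,
        3.24784384e-04,  1.00680683e-03]), 'tau': array([ 7.26192156e-04, -4.80623281e+01,  2.98535782e+01,  1.95620977e-02,
       -1.99672172e-04,  8.80238868e-07]), 'tcp_pos': array([0.19465862, 0.54049766, 0.24139565]), 'orientation': array([-2.92562840e-04,  1.72044447e-01,  9.85088738e-01, -8.94977128e-04]), 'wrist_force': array([-0.09822745,  0.06015198,  0.67969204]), 'ft_torque': array([ 0.00377122,  0.01097394, -0.0450411 ]), 'grip_force': 0.0, 'finger_gap': 0.08573313012003632}
scene {'fov_y': 52.30246971216901, 'cx': 283.54946735641937, 'cy': 211.86136390595962, 'T': array([[ 0.53744632, -0.69443037,  0.47845367,  0.95412146],
       [ 0.84317467,  0.4328046 , -0.31896185, -0.22889866],
       [ 0.01441985,  0.57484489,  0.81813533,  0.73558841],
       [ 0.        ,  0.        ,  0.        ,  1.        ]])}
top {'fov_y': 42.50318796471489, 'cx': 276.38495191732346, 'cy': 215.6480108562123, 'T': array([[ 0.02670404,  0.98142073, -0.19000067,  0.35302285],
       [-0.99957864,  0.02837871,  0.00609823,  0.01587479],
       [ 0.01137691,  0.18975776,  0.98176502,  1.28513397],
       [ 0.        ,  0.        ,  0.        ,  1.        ]])}
wrist {'fov_y': 68.85004559722003, 'cx': 280.2941459142863, 'cy': 211.5977965203003, 'T': array([[ 0.33920606, -0.89144312, -0.30044703,  0.11758472],
       [ 0.94070873,  0.32058503,  0.11087072,  0.56953256],
       [-0.00251612, -0.32024117,  0.94733271,  0.37254823],
       [ 0.        ,  0.        ,  0.        ,  1.        ]])}
```

View pics/scene0.png

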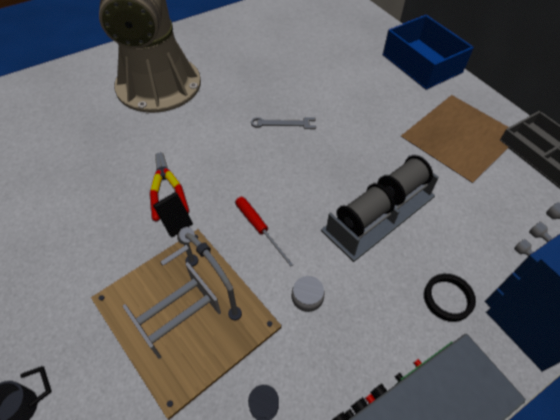

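View pics/top0.png

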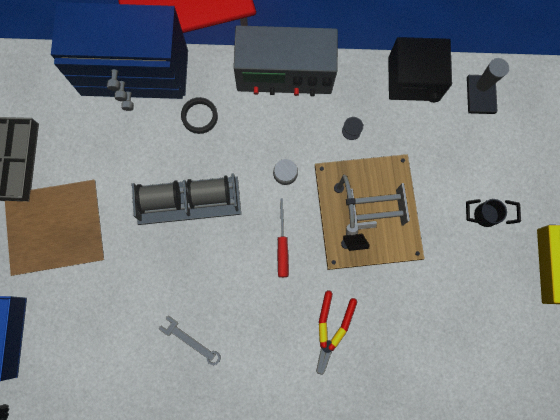

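The scene view shows the rack (330–435, 155–255), cradle (95–280, 230–415), screwdriver (~265,230) and tin (308,293). In the top view they are at the rack (133–240, 173–223), cradle board (316–423, 155–269), tin (286,172) and screwdriver (282,235). Next I'll enlarge the crops.

```bash
python3 - <<'E'
from h import *
a=ld('top0');b=ld('scene0')
def crop(c,x,y,w,h):
    return cv2.resize(c['img'][y:y+h,x:x+w,::-1],(400,300),interpolation=cv2.INTER_CUBIC)
o=np.vstack([np.hstack([crop(a,125,155,128,96),crop(a,300,150,160,120)]),np.hstack([crop(b,315,145,160,120),crop(b,90,205,200,150)])])
cv2.imwrite('pics/crops0.png',o)
for n,c in (('top',a),('scene',b)):
    hsv=cv2.cvtColor(c['img'],cv2.COLOR_RGB2HSV)
    m=((hsv[...,0]>8)&(hsv[...,0]<28)&(hsv[...,1]>70)&(hsv[...,2]>90)).astype(np.uint8)
    m=cv2.morphologyEx(m,cv2.MORPH_CLOSE,np.ones((9,9)))
    for k in cv2.findContours(m,0,2)[0]:
        if cv2.contourArea(k)>3000:
            h=cv2.convexHull(k); q=cv2.approxPolyDP(h,0.04*cv2.arcLength(h,True),True)[:,0]
            print(n,cv2.contourArea(k),[(p.tolist(),onz(c,*p,0.016).round(4)[:2].tolist()) for p in q])
E
```

```text
top 7111.0 [([94, 180], [0.6736, 0.4507]), ([103, 259], [0.4832, 0.4123]), ([11, 275], [0.4399, 0.6227]), ([5, 201], [0.6156, 0.658])]
top 9841.0 [([407, 155], [0.7594, -0.3084]), ([423, 258], [0.5067, -0.3414]), ([328, 268], [0.4768, -0.1167]), ([315, 164], [0.7297, -0.0828])]
scene 18103.5 [([198, 230], [0.4804, -0.1166]), ([280, 326], [0.7337, -0.0834]), ([165, 419], [0.7638, -0.3102]), ([92, 297], [0.509, -0.3399])]
scene 4902.5 [([450, 96], [0.453, 0.6085]), ([507, 127], [0.6076, 0.6444]), ([473, 181], [0.6827, 0.4472]), ([402, 136], [0.4966, 0.4069])]
```

View pics/crops0.png

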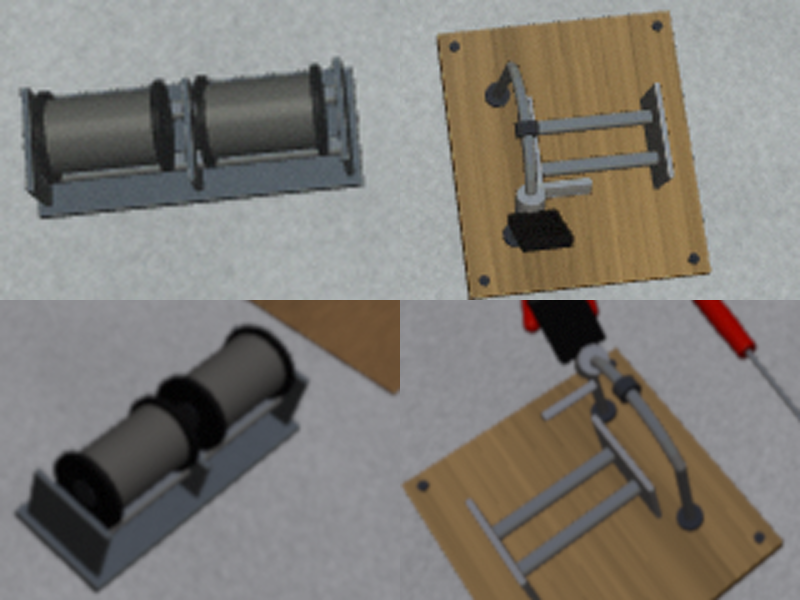

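The crops show the reels lying in the rack with flanges visible, the cradle's two bars with end plates, the keeper low on the robot side, and the black paddle at the +y side. I'll compute corners and heights from the two views.

```bash
python3 - <<'E'
from h import *
a=ld('top0');b=ld('scene0')
tr=lambda x,y:(125+x/3.125,155+y/3.125); tc=lambda x,y:(300+(x-400)/2.5,150+y/2.5)
sr=lambda x,y:(315+x/2.5,145+(y-300)/2.5); sc=lambda x,y:(90+(x-400)/2,205+(y-300)/2)
P=lambda n,t:print(n,t[0].round(4),round(t[1],4))
P('rack fr-y base',tri(a,tr(362,185),b,sr(15,513)))
print('rack fr+y',onz(a,*tr(40,217),.01), 'far -y',onz(b,*sr(97,590),0.01),'far +y',onz(b,*sr(298,430),.01), 'fr-y',onz(a,*tr(362,185),.01),onz(b,*sr(15,513),.01))
P('-y plate front top',tri(a,tc(672,183),b,sc(470,502)))
P('-y plate back top',tri(a,tc(657,85),b,sc(525,583)))
P('+y plate... collar',tri(a,tc(526,127),b,sc(627,388)))
print('barfront',onz(a,*tc(540,168),.045),onz(a,*tc(655,159),.045),'back',onz(a,*tc(540,126),.045),onz(a,*tc(650,117),.045))
print('scene bars back ',onz(b,*sc(522,567),.045),onz(b,*sc(637,490),.045),'front',onz(b,*sc(498,528),.045),onz(b,*sc(612,455),.045))
# paddle, tin, screwdriver
for n,c in (('top',a),('scene',b)):
    hsv=cv2.cvtColor(c['img'],cv2.COLOR_RGB2HSV)
    reg=np.zeros(hsv.shape[:2],bool)
    if n=='top': reg[225:260,335:385]=1
    else: reg[185:240,150:205]=1
    m=((hsv[...,2]<45)&reg).astype(np.uint8); k=max(cv2.findContours(m,0,2)[0],key=cv2.contourArea)
    print(n,'paddle',cv2.minAreaRect(k),cv2.boxPoints(cv2.minAreaRect(k)).round(1).tolist())
    m=((hsv[...,1]>150)&((hsv[...,0]<6)|(hsv[...,0]>174))&(hsv[...,2]>90)).astype(np.uint8)
    for k in cv2.findContours(m,0,2)[0]:
        if cv2.contourArea(k)>80:
            r=cv2.boundingRect(k); print(n,'red',r,onz(c,r[0]+r[2]/2,r[1]+r[3]/2,.012).round(3))
print('tin',onz(a,286,168,.035),onz(b,308,289,.035))
print('sd tip',onz(a,282,199,.004),onz(b,291,264,.004))
E
```

```text
rack fr-y base [0.6033 0.0956 0.0022] 0.0037
rack fr+y [0.56882155 0.33858412 0.01      ] far -y [0.69871933 0.10659785 0.01      ] far +y [0.66750763 0.34840095 0.01      ] fr-y [0.60087364 0.09349631 0.01      ] [0.60783316 0.09378025 0.01      ]
-y plate front top [ 0.5813 -0.2947  0.0623] 0.0057
-y plate back top [ 0.672  -0.2812  0.0702] 0.0044
+y plate... collar [ 0.6088 -0.1478  0.1566] 0.0023
barfront [ 0.59471463 -0.17832275  0.045     ] [ 0.60644362 -0.2864604   0.045     ] back [ 0.63502755 -0.17837564  0.045     ] [ 0.64678151 -0.28243571  0.045     ]
scene bars back  [ 0.6484811  -0.27793968  0.045     ] [ 0.63817484 -0.16873621  0.045     ] front [ 0.60694533 -0.28205088  0.045     ] [ 0.59694459 -0.17244653  0.045     ]
top paddle ((355.518310546875, 241.66464233398438), (15.349983215332031, 24.294937133789062), 83.6598129272461) [[342.6000061035156, 235.39999389648438], [366.70001220703125, 232.6999969482422], [368.3999938964844, 248.0], [344.29998779296875, 250.60000610351562]]
top red (341, 299, 16, 32) [ 0.369 -0.167  0.012]
top red (319, 291, 13, 32) [ 0.386 -0.112  0.012]
top red (278, 237, 10, 40) [ 0.5   -0.01   0.012]
top red (119, 0, 137, 32) [1.117 0.251 0.012]
scene paddle ((173.1615447998047, 214.40768432617188), (36.59024429321289, 26.419395446777344), 60.2551155090332) [[152.60000610351562, 205.10000610351562], [175.60000610351562, 192.0], [193.6999969482422, 223.6999969482422], [170.8000030517578, 236.8000030517578]]
scene red (236, 197, 31, 34) [ 0.501 -0.006  0.012]
scene red (150, 191, 9, 29) [ 0.375 -0.166  0.012]
scene red (175, 185, 14, 26) [ 0.388 -0.109  0.012]
tin [ 0.71203936 -0.01184479  0.035     ] [ 0.70881225 -0.00897955  0.035     ]
sd tip [ 0.64256828 -0.00462989  0.004     ] [0.63738595 0.00252454 0.004     ]
```

```bash
python3 - <<'E'
from h import *
a=ld('top0');b=ld('scene0')
tc=lambda x,y:(300+(x-400)/2.5,150+y/2.5); sc=lambda x,y:(90+(x-400)/2,205+(y-300)/2)
S=np.array([.6215,-.2285,0]);t=np.radians(7.5);Rz=np.array([[np.cos(t),-np.sin(t),0],[np.sin(t),np.cos(t),0],[0,0,1]])
def P(n,t): p=Rz.T@(t[0]-S); print(n,t[0].round(4),round(t[1],4),'cradle',p.round(4),'ang',np.degrees(np.arctan2(-p[0],p[2]-.081)).round(1),'r',np.hypot(p[0],p[2]-.081).round(4))
P('arm tip',tri(a,tc(591,185),b,sc(546,414)))
P('bushing',tri(a,tc(530,198),b,sc(592,358)))
P('paddle',tri(a,(355.5,241.7),b,(173.2,214.4)))
P('collar',tri(a,tc(526,127),b,sc(627,388)))
P('rod foot back',tri(a,tc(497,96),b,sc(690,517)))
P('rod foot front',tri(a,tc(512,235),b,sc(602,410)))
E
```

```text
arm tip [ 0.5684 -0.2102  0.1117] 0.0058 cradle [-0.0502  0.0251  0.1117] ang 58.5 r 0.0589
bushing [ 0.5516 -0.1555  0.1298] 0.0017 cradle [-0.0597  0.0815  0.1298] ang 50.8 r 0.0771
paddle [ 0.521  -0.1597  0.1528] 0.0013 cradle [-0.0907  0.0813  0.1528] ang 51.6 r 0.1156
collar [ 0.6088 -0.1478  0.1566] 0.0023 cradle [-0.0021  0.0817  0.1566] ang 1.6 r 0.0756
rod foot back [ 0.6712 -0.1398  0.0145] 0.0036 cradle [0.0608 0.0815 0.0145] ang -137.5 r 0.0901
rod foot front [ 0.5346 -0.1569  0.0157] 0.0014 cradle [-0.0768  0.0823  0.0157] ang 130.4 r 0.1008
```

```bash
cat >> h.py <<'E'
def plan(P,yaw=None,step=.04):
    """how far to go, tool axes; yaw(deg)= world direction of tool y (mod 180)"""
    s,p,M=tcp(); y0=np.degrees(np.arctan2(M[1,1],M[0,1])); dt=0
    if yaw is not None: dt=-((yaw-y0+90)%180-90)
    d=np.array(P)-p; n=int(max(np.ceil(np.linalg.norm(d)/step),np.ceil(abs(dt)/7)))
    print('tcp',p.round(4),'yaw',round(y0,2),'n',n,'turn/row',round(dt/n,2),'j',s['joint_pos'].round(2),'t',round(s['clock'],2))
    for i in range(n):
        m=M@R.from_euler('z',dt/n*i,degrees=True).as_matrix(); print((m.T@d/n).round(4).tolist(),end=' ')
    print()
E
python3 - <<'E'
from h import *
plan([.6347,.235,.28],7.6)
E
```

```text
tcp [0.1947 0.5406 0.2416] yaw 70.19 n 14 turn/row 4.47 j [1.09 0.31 0.05 1.3  0.   1.43] t 0.15
[-0.037, -0.0099, -0.0027] [-0.0376, -0.007, -0.0027] [-0.0381, -0.004, -0.0027] [-0.0383, -0.001, -0.0027] [-0.0382, 0.0019, -0.0027] [-0.0379, 0.0049, -0.0027] [-0.0375, 0.0079, -0.0027] [-0.0367, 0.0107, -0.0027] [-0.0358, 0.0136, -0.0027] [-0.0346, 0.0163, -0.0027] [-0.0332, 0.019, -0.0027] [-0.0317, 0.0215, -0.0027] [-0.0299, 0.0239, -0.0027] [-0.0279, 0.0262, -0.0027]
```

```bash
python3 -m jog '[[-1,-0.037,-0.01,-0.003,4.5],[-1,-0.038,-0.007,-0.003,4.5],[-1,-0.038,-0.004,-0.003,4.5],[-1,-0.038,-0.001,-0.003,4.5],[-1,-0.038,0.002,-0.003,4.5]]' 
python3 -m jog '[[-1,-0.038,0.005,-0.003,4.5],[-1,-0.0375,0.008,-0.003,4.5],[-1,-0.037,0.011,-0.003,4.5],[-1,-0.036,0.0135,-0.003,4.5],[-1,-0.0345,0.016,-0.003,4.5]]'
python3 -m jog '[[-1,-0.033,0.019,-0.003,4.5],[-1,-0.0315,0.0215,-0.003,4.5],[-1,-0.03,0.024,-0.003,4.5],[-1,-0.028,0.026,-0.003,4.1],[-1,0,0,0,0]]'
python3 - <<'E'
from h import *
c=cam('wrist','w1'); print(c['T'].round(4).tolist())
plan([.6347,.235,.28],7.6)
print(env.get_state()['wrist_force'])
E
```

```text
clock: 0.57
tcp_pos: [0.3528, 0.4306, 0.2572]
orientation: [-0.0, 0.362, 0.932, -0.0]
wrist_force: [0.0, -0.0, -0.2]
finger_gap: 0.0854
grip_force: 0.0
clock: 0.98
tcp_pos: [0.5102, 0.3203, 0.2722]
orientation: [-0.0, 0.538, 0.843, -0.0]
wrist_force: [0.7, -0.1, 0.5]
finger_gap: 0.0854
grip_force: 0.0
clock: 1.4
tcp_pos: [0.6391, 0.2288, 0.2823]
orientation: [0.001, 0.662, 0.749, -0.0]
wrist_force: [-0.3, 0.3, -1.3]
finger_gap: 0.0854
grip_force: 0.0
[[0.9924, -0.1158, -0.0405, 0.6291], [0.1227, 0.9394, 0.3202, 0.3116], [0.0009, -0.3227, 0.9465, 0.4132], [0.0, 0.0, 0.0, 1.0]]
tcp [0.6367 0.2309 0.2824] yaw 7.29 n 1 turn/row -0.31 j [ 0.23  0.53  0.47  1.51 -0.    1.67] t 1.45
[0.0044, -0.0014, 0.0024] 
[0.01671196 0.9881587  0.16369297]
```

View pics/w1.png

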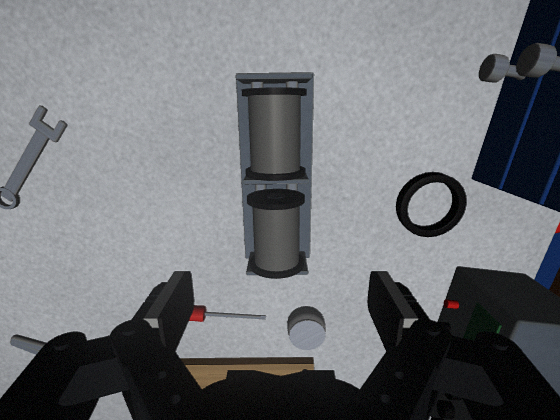

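The wrist view shows the left reel at about (274,133) and the right one at about (276,232), with rack end edges at rows 75 and 272. I'll extract barrel edges and flange limits.

```bash
python3 - <<'E'
from h import *
c=ld('w1'); g=c['img'].astype(int)
# barrel is warm grey (r>b), rack bluish
w=((g[...,0]-g[...,2])>-4)&(g.sum(2)>150)
for r in [105,115,125,135,145,155,165,215,225,235,245,255]:
    x=np.where(w[r,238:318])[0]+238
    # longest run
    s=np.split(x,np.where(np.diff(x)>2)[0]+1); s=max(s,key=len); print(r,s[0],s[-1],onz(c,(s[0]+s[-1])/2,r,.068).round(4), end=' | ')
print()
k=g[:,274].sum(1); print('col274',list(zip(range(68,285,1),k[68:285])))
E
```

```text
105 248 298 [0.6215 0.3128 0.068 ] | 115 250 299 [0.6242 0.3029 0.068 ] | 125 252 298 [0.626  0.2927 0.068 ] | 135 252 298 [0.6272 0.2822 0.068 ] | 145 252 298 [0.6285 0.2715 0.068 ] | 155 251 298 [0.6292 0.2605 0.068 ] | 165 255 298 [0.6328 0.2496 0.068 ] | 215 254 298 [0.6393 0.1899 0.068 ] | 225 255 298 [0.6414 0.1773 0.068 ] | 235 255 298 [0.643  0.1643 0.068 ] | 245 254 298 [0.644  0.1509 0.068 ] | 255 255 297 [0.6456 0.1373 0.068 ] | 
col274 [(68, np.int64(505)), (69, np.int64(494)), (70, np.int64(500)), (71, np.int64(521)), (72, np.int64(393)), (73, np.int64(239)), (74, np.int64(255)), (75, np.int64(268)), (76, np.int64(261)), (77, np.int64(261)), (78, np.int64(259)), (79, np.int64(113)), (80, np.int64(114)), (81, np.int64(112)), (82, np.int64(104)), (83, np.int64(163)), (84, np.int64(267)), (85, np.int64(266)), (86, np.int64(271)), (87, np.int64(212)), (88, np.int64(156)), (89, np.int64(145)), (90, np.int64(133)), (91, np.int64(150)), (92, np.int64(142)), (93, np.int64(134)), (94, np.int64(183)), (95, np.int64(333)), (96, np.int64(320)), (97, np.int64(331)), (98, np.int64(326
[... 3374 characters left out ...]
253, np.int64(258)), (254, np.int64(266)), (255, np.int64(251)), (256, np.int64(271)), (257, np.int64(284)), (258, np.int64(282)), (259, np.int64(269)), (260, np.int64(269)), (261, np.int64(267)), (262, np.int64(277)), (263, np.int64(257)), (264, np.int64(260)), (265, np.int64(275)), (266, np.int64(266)), (267, np.int64(275)), (268, np.int64(259)), (269, np.int64(274)), (270, np.int64(282)), (271, np.int64(132)), (272, np.int64(119)), (273, np.int64(88)), (274, np.int64(93)), (275, np.int64(113)), (276, np.int64(105)), (277, np.int64(103)), (278, np.int64(244)), (279, np.int64(489)), (280, np.int64(499)), (281, np.int64(486)), (282, np.int64(485)), (283, np.int64(504)), (284, np.int64(487))]
```

```bash
python3 - <<'E'
from h import *
c=ld('w1')
for n,r,z in (('L far junction',94.5,.096),('L near junction',173.5,.096),('R flange inner top',209.5,.102),('R far junction',270.5,.096)):
    print(n,onz(c,274,r,z).round(4))
plan([.627,.279,.20],7.6)
E
```

```text
L far junction [0.6219 0.3224 0.096 ]
L near junction [0.6309 0.2454 0.096 ]
R flange inner top [0.6354 0.2079 0.102 ]
R far junction [0.6443 0.1311 0.096 ]
tcp [0.6367 0.2309 0.2824] yaw 7.29 n 3 turn/row -0.1 j [ 0.23  0.53  0.47  1.51 -0.    1.67] t 1.45
[0.0163, -0.0011, 0.0275] [0.0163, -0.0011, 0.0275] [0.0163, -0.0011, 0.0275]
```

```bash
python3 -m jog '[[-1,0.017,-0.001,0.0275,0],[-1,0.017,-0.001,0.0275,0],[-1,0.017,-0.001,0.0275,-0.3],[-1,0,0,0,0]]'
python3 - <<'E'
from h import *
c=cam('wrist','w2'); g=c['img'].astype(int).sum(2)
a=ld('w1')
for nm,row,z in (('near',173.5,.096),('far',94.5,.096)):
    p0=onz(a,274,row,z); u,v=proj(c,p0); col=g[:,int(round(u))]
    lo,hi=max(int(v)-25,0),int(v)+25; d=np.diff(col[lo:hi]); print(nm,'pred',u.round(1),v.round(1),'edges',[(lo+i,int(x)) for i,x in enumerate(d) if abs(x)>60])
r=int(proj(c,[.6268,.279,.096])[1]); print('row',r, g[r,150:420:6].tolist())
plan([.6268,.282,.060],7.6)
E
```

```text
clock: 1.78
tcp_pos: [0.6194, 0.2864, 0.1949]
orientation: [-0.003, 0.655, 0.756, -0.004]
wrist_force: [-1.0, -1.0, -1.2]
finger_gap: 0.0854
grip_force: 0.0
near pred 287.7 264.9 edges [(264, -187), (286, -63)]
far pred 291.1 174.2 edges [(153, -159), (174, 85), (175, 114)]
row 227 [496, 503, 492, 493, 514, 494, 486, 533, 519, 495, 497, 496, 491, 496, 471, 485, 278, 287, 141, 193, 235, 248, 261, 269, 282, 260, 242, 216, 146, 273, 390, 522, 530, 509, 509, 533, 535, 490, 517, 540, 516, 523, 537, 520, 495]
tcp [0.6207 0.2853 0.1979] yaw 8.1 n 4 turn/row 0.12 j [0.31 0.55 0.3  1.33 0.   1.74] t 1.83
[-0.001, 0.0017, 0.0345] [-0.001, 0.0017, 0.0345] [-0.001, 0.0017, 0.0345] [-0.001, 0.0017, 0.0345]
```

View pics/w2.png

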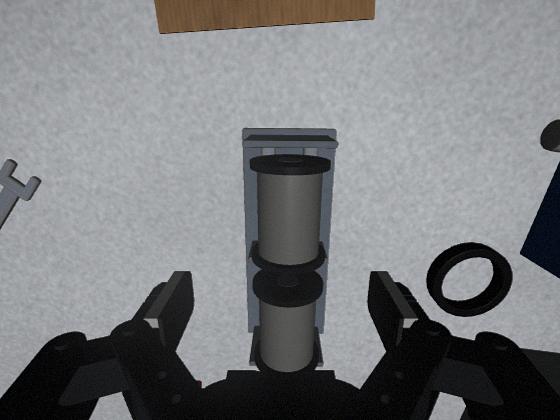

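Pixel predictions from w1 agree with w2 to within 1 px, which confirms the reel height (barrel top 96 mm). Next I descend on the left reel, grip it and weigh it.

```bash
python3 -m jog '[[-1,-0.002,0.004,0.03,0],[-1,-0.002,0.003,0.03,0.5],[-1,0,0,0.03,0],[-1,0,0,0.025,0],[-1,0,0,0,0]]'
python3 -m jog '[[-1,0,0,0.012,0],[-1,0,0,0.01,0],[-1,0,0,0,0],[-1,0,0,0,0]]'
python3 - <<'E'
from h import *
plan([.6268,.282,.060],7.6)
E
```

```text
clock: 2.25
tcp_pos: [0.6288, 0.2798, 0.0826]
orientation: [-0.002, 0.66, 0.751, -0.003]
wrist_force: [-1.1, -0.4, -1.0]
finger_gap: 0.0851
grip_force: 0.0
clock: 2.58
tcp_pos: [0.6322, 0.2811, 0.0658]
orientation: [0.0, 0.66, 0.751, 0.001]
wrist_force: [0.7, -0.0, -0.3]
finger_gap: 0.0858
grip_force: 0.0
tcp [0.6322 0.2811 0.0658] yaw 7.39 n 1 turn/row -0.21 j [0.3  0.63 0.1  1.04 0.   1.74] t 2.58
[0.0015, -0.0053, 0.0058]
```

```bash
python3 -m jog '[[-1,0.001,-0.005,0.005,-0.2],[-1,0,0,0,0],[0,0,0,0,0],[1,0,0,0,0],[1,0,0,0,0]]' 60
python3 -m jog '[[1,0,0,0,0],[1,0,0,0,0],[1,0,0,0,0]]'
python3 -m jog '[[1,0,0,0,0],[1,0,0,0,0]]'
python3 - <<'E'
from h import *
plan([.6268,.282,.060],7.6)
E
```

```text
clock: 3.0
tcp_pos: [0.6263, 0.2815, 0.0607]
orientation: [-0.0, 0.659, 0.752, 0.0]
wrist_force: [-0.6, 1.2, 2.4]
finger_gap: 0.0541
grip_force: 62.6
clock: 3.25
tcp_pos: [0.6264, 0.2815, 0.0608]
orientation: [-0.0, 0.659, 0.752, 0.0]
wrist_force: [-3.2, -0.2, 5.6]
finger_gap: 0.0545
grip_force: 62.9
clock: 3.42
tcp_pos: [0.6264, 0.2815, 0.0608]
orientation: [-0.0, 0.659, 0.752, 0.0]
wrist_force: [-3.4, -0.8, 4.9]
finger_gap: 0.0543
grip_force: 62.9
tcp [0.6264 0.2815 0.0608] yaw 7.6 n 1 turn/row -0.0 j [0.31 0.62 0.08 1.03 0.   1.74] t 3.42
[0.0004, 0.0005, 0.0008]
```

Gripped. I'll lift 60 mm and weigh it.

```bash
python3 -m jog '[[1,0,0,-0.008,0],[1,0,0,-0.014,0],[1,0,0,-0.02,0],[1,0,0,-0.014,0],[1,0,0,-0.006,0]]'
for i in 1 2 3 4; do python3 -m jog '[[1,0,0,0,0],[1,0,0,0,0],[1,0,0,0,0]]' | grep -E "force|tcp"; done
python3 - <<'E'
from h import *
s=env.get_state(); print(s['wrist_force'],s['ft_torque'],s['clock'])
E
```

```text
clock: 3.83
tcp_pos: [0.6272, 0.2814, 0.1231]
orientation: [0.0, 0.659, 0.752, 0.0]
wrist_force: [0.5, 0.9, -7.0]
finger_gap: 0.0539
grip_force: 65.4
tcp_pos: [0.6257, 0.281, 0.12]
wrist_force: [-0.2, 0.4, -7.2]
grip_force: 65.4
tcp_pos: [0.6262, 0.2812, 0.1209]
wrist_force: [0.6, 0.3, -7.5]
grip_force: 65.4
tcp_pos: [0.6267, 0.2814, 0.1218]
wrist_force: [-0.7, -0.3, -7.6]
grip_force: 65.4
tcp_pos: [0.6267, 0.2814, 0.1219]
wrist_force: [-0.1, 0.0, -7.1]
grip_force: 65.4
[-1.47971328e-01  2.75187406e-03 -7.11293328e+00] [-0.11108258  0.0487617   0.00969822] 4.8333
```

Wrist force −7.2 N means a mass of about 0.73 kg, so this is the full reel. I'll raise it and carry it over the cradle.

```bash
python3 - <<'E'
from h import *
s,p,M=tcp(); d=np.array([.6215,-.2285,.28])-p; print((M.T@d).round(4))
E
```

```text
[-0.5047 -0.0725 -0.1582]
```

```bash
python3 -m jog '[[1,0,0,-0.015,0],[1,0,0,-0.03,0],[1,0,0,-0.04,0],[1,-0.01,-0.001,-0.04,0],[1,-0.02,-0.003,-0.033,0]]'|grep -E "tcp|clock|grip"
python3 -m jog '[[1,-0.03,-0.004,0,0],[1,-0.036,-0.005,0,0],[1,-0.036,-0.005,0,0],[1,-0.036,-0.005,0,0],[1,-0.036,-0.005,0,0]]'|grep -E "tcp|clock|grip"
python3 -m jog '[[1,-0.036,-0.005,0,0],[1,-0.036,-0.005,0,0],[1,-0.036,-0.005,0,0],[1,-0.036,-0.005,0,0],[1,-0.036,-0.005,0,0]]'|grep -E "tcp|clock|grip"
python3 -m jog '[[1,-0.036,-0.005,0,0],[1,-0.036,-0.005,0,0],[1,-0.03,-0.005,0,0],[1,-0.02,-0.004,0,0],[1,-0.008,-0.004,0,0]]'|grep -E "tcp|clock|grip"
python3 -m jog '[[1,0,0,0,0],[1,0,0,0,0],[1,0,0,0,0],[1,0,0,0,0]]'
python3 - <<'E'
from h import *
plan([.6215,-.2285,.28],7.5)
c=cam('wrist','w3')
E
```

```text
clock: 5.25
tcp_pos: [0.6266, 0.253, 0.2827]
grip_force: 66.2
clock: 5.67
tcp_pos: [0.6256, 0.074, 0.2802]
grip_force: 66.2
clock: 6.08
tcp_pos: [0.6245, -0.108, 0.2802]
grip_force: 66.2
clock: 6.5
tcp_pos: [0.6189, -0.2422, 0.2792]
grip_force: 66.0
clock: 6.83
tcp_pos: [0.6195, -0.2366, 0.2801]
orientation: [-0.0, 0.658, 0.753, 0.0]
wrist_force: [-0.3, 0.6, -7.2]
finger_gap: 0.0543
grip_force: 66.0
tcp [ 0.6195 -0.2366  0.2801] yaw 7.7 n 1 turn/row 0.2 j [-0.49  0.49  0.41  1.48  0.    0.95] t 6.83
[0.0077, 0.0031, 0.0001]
```

View pics/w3.png

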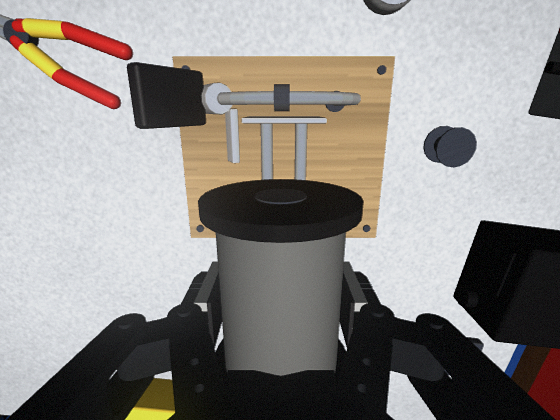

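The view shows the +y plate at row ~120 (cols 242–328), bars at cols 267 and 301, the keeper arm at (233, 110–162), collar at (281,97), bushing at (216,98), paddle (130–205, 62–128).

```bash
python3 - <<'E'
from h import *
c=ld('w3'); g=c['img'].astype(int).sum(2)
print('row150',g[150,222:325].tolist()); print('col285',g[105:135,285].tolist())
S=np.array([.6215,-.2285,0]);t=np.radians(7.5);Rz=np.array([[np.cos(t),-np.sin(t),0],[np.sin(t),np.cos(t),0],[0,0,1]])
P=lambda n,u,v,z:print(n,onz(c,u,v,z).round(4),'cr',(Rz.T@(onz(c,u,v,z)-S)).round(4))
P('bf',267,150,.045);P('bb',301,150,.045);P('bf',267,170,.045);P('bf',267,128,.045);P('bb',301,170,.045);P('bb',301,128,.045)
P('plate in',285,122,.077);P('plate out',285,117,.077);P('plate l',242,120,.077);P('plate r',328,120,.077)
P('collar',281,97,.156);P('arm tip',234,162,.115);P('arm tipL',229,162,.115);P('arm tipR',240,162,.115);P('bush',216,98,.13)
P('boardTL',173,57,.016);P('boardTR',394,57,.016);P('BL',191,238,.016);P('BR',377,238,.016)
# yaw of board from masks
hsv=cv2.cvtColor(c['img'],cv2.COLOR_RGB2HSV)
for f in ('w3',):
  for e in ((173.,57,191,238),(394,57,377,238)):
    p=onz(c,e[0],e[1],.016);q=onz(c,e[2],e[3],.016); print(np.degrees(np.arctan2(-(p-q)[0],(p-q)[1])))
# check reel in hand: flange outer edge extents
P('reel fl left',199,207,.2881);P('reel fl right',363,207,.2881)
E
```

```text
row150 [452, 455, 457, 458, 451, 404, 398, 410, 411, 445, 540, 579, 591, 591, 575, 569, 547, 402, 461, 456, 461, 451, 468, 456, 450, 463, 463, 457, 455, 463, 460, 466, 453, 453, 448, 453, 469, 462, 431, 328, 426, 465, 487, 492, 495, 487, 487, 480, 472, 422, 377, 466, 465, 460, 468, 459, 459, 448, 466, 468, 459, 455, 465, 458, 465, 460, 457, 470, 452, 464, 454, 461, 436, 274, 385, 451, 473, 489, 489, 483, 502, 482, 472, 452, 365, 465, 457, 458, 462, 463, 464, 450, 461, 453, 460, 466, 455, 463, 467, 458, 454, 457, 455]
col285 [212, 200, 195, 182, 174, 123, 303, 399, 410, 396, 420, 273, 171, 596, 582, 584, 600, 553, 328, 386, 414, 392, 401, 403, 420, 432, 424, 440, 442, 455]
bf [ 0.5996 -0.2029  0.045 ] cr [-0.0184  0.0283  0.045 ]
bb [ 0.6394 -0.1975  0.045 ] cr [0.0217 0.0284 0.045 ]
bf [ 0.6024 -0.2266  0.045 ] cr [-0.0187  0.0044  0.045 ]
bf [ 0.5965 -0.178   0.045 ] cr [-0.0181  0.0534  0.045 ]
bb [ 0.6431 -0.2211  0.045 ] cr [0.0223 0.0045 0.045 ]
bb [ 0.6355 -0.1727  0.045 ] cr [0.0211 0.0535 0.045 ]
plate in [ 0.6156 -0.1673  0.077 ] cr [0.0021 0.0614 0.077 ]
plate out [ 0.6149 
[... 188 characters left out ...]
1  0.156 ] cr [-0.0024  0.0834  0.156 ]
arm tip [ 0.571  -0.2092  0.115 ] cr [-0.0475  0.0257  0.115 ]
arm tipL [ 0.5662 -0.2099  0.115 ] cr [-0.0524  0.0257  0.115 ]
arm tipR [ 0.5768 -0.2085  0.115 ] cr [-0.0417  0.0257  0.115 ]
bush [ 0.5529 -0.1535  0.13  ] cr [-0.0583  0.0833  0.13  ]
boardTL [ 0.4777 -0.1152  0.016 ] cr [-0.1278  0.1311  0.016 ]
boardTR [ 0.7324 -0.0809  0.016 ] cr [0.1292 0.1319 0.016 ]
BL [ 0.5079 -0.342   0.016 ] cr [-0.1275 -0.0977  0.016 ]
BR [ 0.7663 -0.3073  0.016 ] cr [ 0.1333 -0.097   0.016 ]
7.5683837012688295
8.523281566765064
reel fl left [ 0.58   -0.198   0.2881] cr [-0.0372  0.0357  0.2881]
reel fl right [ 0.6485 -0.1887  0.2881] cr [0.032  0.0359 0.2881]
```

```bash
python3 -m jog '[[1,0.0077,0.004,0.01,-0.1],[1,0,0,0.025,0],[1,0,0,0.035,0],[1,0,0,0.035,0],[1,0,0,0.025,0]]'|grep -E "tcp|clock|force"
python3 -m jog '[[1,0,0,0.012,0],[1,0,0,0.005,0],[1,0,0,0,0],[1,0,0,0,0],[1,0,0,0,0]]'|grep -E "tcp|clock|force"
python3 - <<'E'
from h import *
plan([.6233,-.2285,.0737],7.7)
c=cam('wrist','w4')
E
```

```text
clock: 7.3
tcp_pos: [0.6213, -0.228, 0.147]
wrist_force: [-0.7, -0.4, -7.7]
grip_force: 65.8
clock: 7.72
tcp_pos: [0.6235, -0.2302, 0.1349]
wrist_force: [0.5, -0.2, -6.6]
grip_force: 65.7
tcp [ 0.6235 -0.2302  0.1349] yaw 7.72 n 2 turn/row 0.01 j [-0.47  0.53  0.11  1.15  0.    0.96] t 7.72
[0.0009, -0.0, 0.0306] [0.0009, -0.0, 0.0306]
```

View pics/w4.png

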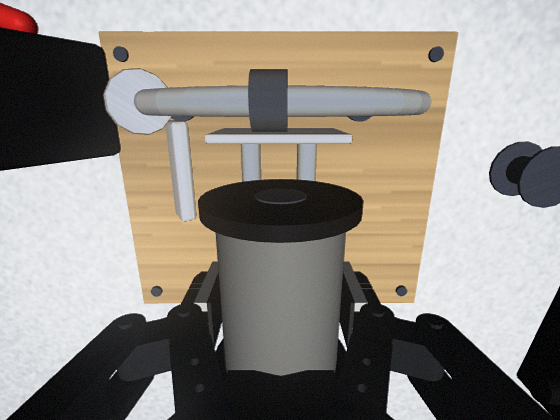

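The arm tip is at (187,220), the plate at row 135 (205–352), and bars at cols 251 and 306. The reel is centred between them. I'll triangulate the tip and predict the clearance at the seated pose.

```bash
python3 - <<'E'
from h import *
a=ld('w3');c=ld('w4')
t=np.radians(7.7);Rz=np.array([[np.cos(t),-np.sin(t),0],[np.sin(t),np.cos(t),0],[0,0,1]])
S=np.array([.6228,-.2245,0])
def P(n,x,e=0): print(n,x.round(4),'cr',(Rz.T@(x-S)).round(4),np.round(e,4))
x,e=tri(a,(240,162),c,(195,219)); P('arm tip R',x,e)
x2,e=tri(a,(229,162),c,(180,220)); P('arm tip L',x2,e)
for n,p,q in (('plL',(242,117.5),(207,130)),('plR',(328,117.5),(352,130)),('collar',(281,97),(268,100)),('bush',(216,98),(138,100))): x3,e=tri(a,p,c,q);P(n,x3,e)
P('bf',onz(c,251,160,.045));P('bb',onz(c,306.5,160,.045))
T=c['T'].copy(); d=dict(c); T[2,3]-=.061; d['T']=T; print('arm tip at seat px',proj(d,x),proj(d,x2))
E
```

```text
arm tip R [ 0.5766 -0.2079  0.1168] cr [-0.0435  0.0226  0.1168] 0.0008
arm tip L [ 0.5665 -0.2109  0.1117] cr [-0.054   0.021   0.1117] 0.0017
plL [ 0.5681 -0.1687  0.0605] cr [-0.0467  0.0626  0.0605] 0.002
plR [ 0.6647 -0.1565  0.0433] cr [0.0507 0.0618 0.0433] 0.0014
collar [ 0.6082 -0.1459  0.1552] cr [-0.004   0.0798  0.1552] 0.0002
bush [ 0.552  -0.1532  0.1261] cr [-0.0606  0.0802  0.1261] 0.0007
bf [ 0.5969 -0.186   0.045 ] cr [-0.0206  0.0416  0.045 ] 0
bb [ 0.6364 -0.1807  0.045 ] cr [0.0194 0.0416 0.045 ] 0
arm tip at seat px [147.77843199 283.72423907] [124.03371843 279.92863126]
```

```bash
python3 -m jog '[[1,0.001,0.0006,0.012,0],[1,0.001,0,0.016,0],[1,0,0,0.012,0],[1,0,0,0.006,0],[1,0,0,0,0]]'|grep -E "tcp|clock|force"
python3 -m jog '[[1,0,0,0.005,0],[1,0,0,0.002,0],[1,0,0,0,0],[1,0,0,0,0]]'|grep -E "tcp|clock|force"
python3 -m jog '[[1,0,0,0.002,0],[1,0,0,0,0]]'|grep -E "tcp|clock|force"
```

```text
clock: 8.18
tcp_pos: [0.622, -0.2277, 0.0861]
wrist_force: [-0.1, -0.3, -7.4]
grip_force: 66.1
clock: 8.52
tcp_pos: [0.6228, -0.2281, 0.0804]
wrist_force: [0.9, -0.0, -7.7]
grip_force: 66.1
clock: 8.68
tcp_pos: [0.6226, -0.228, 0.0779]
wrist_force: [-0.1, 0.4, -6.4]
grip_force: 66.1
```

```bash
for i in 1 2 3; do python3 -m jog '[[1,0,0,0.001,0],[1,0,0,0,0],[1,0,0,0,0]]'|grep -E "tcp|wrist"; done; python3 -m jog '[[1,0,0,0.0005,0],[1,0,0,0,0],[1,0,0,0,0]]'|grep -E "tcp|wrist"
```

```text
tcp_pos: [0.6224, -0.2279, 0.0767]
wrist_force: [-0.2, 0.5, -7.0]
tcp_pos: [0.6224, -0.2279, 0.0757]
wrist_force: [0.2, 0.9, -7.3]
tcp_pos: [0.6224, -0.2279, 0.0747]
wrist_force: [-0.0, -0.4, -7.5]
tcp_pos: [0.6225, -0.228, 0.0744]
wrist_force: [-0.4, -0.1, -7.5]
```

```bash
for i in 1 2 3; do python3 -m jog '[[1,0,0,0.0005,0],[1,0,0,0,0],[1,0,0,0,0]]'|grep -E "tcp|wrist"; done
```

```text
tcp_pos: [0.6226, -0.228, 0.0742]
wrist_force: [-1.7, 0.2, -4.4]
tcp_pos: [0.6226, -0.228, 0.0741]
wrist_force: [-2.6, 0.4, 2.1]
tcp_pos: [0.6226, -0.228, 0.074]
wrist_force: [-3.9, 1.8, 5.0]
```

```bash
python3 -m jog '[[1,0,0,-0.0005,0],[1,0,0,0,0]]' 20|grep -E "tcp|wrist|force"
python3 -m jog '[[-0.35,0,0,0,0],[-0.5,0,0,0,0],[-0.7,0,0,0,0],[-0.7,0,0,0,0],[-0.7,0,0,0,0]]'
python3 -m jog '[[-0.7,0,0,0,0],[-0.7,0,0,0,0]]'
```

```text
tcp_pos: [0.6226, -0.228, 0.074]
wrist_force: [-4.4, 1.6, 4.3]
grip_force: 67.2
clock: 11.02
tcp_pos: [0.6228, -0.2281, 0.0732]
orientation: [0.0, 0.658, 0.753, 0.0]
wrist_force: [-0.3, -0.2, 0.8]
finger_gap: 0.0725
grip_force: 0.0
clock: 11.18
tcp_pos: [0.6226, -0.228, 0.0733]
orientation: [0.0, 0.658, 0.753, 0.0]
wrist_force: [-0.2, 0.0, -0.4]
finger_gap: 0.0727
grip_force: 0.0
```

Released. I'll withdraw straight up and look.

```bash
python3 -m jog '[[-0.7,0,0,-0.01,0],[-0.7,0,0,-0.02,0],[-0.7,0,0,-0.03,0],[-0.7,0,0,-0.04,0],[-0.7,0,0,-0.04,0]]'|grep -E "tcp|wrist"
python3 -m jog '[[-0.7,0,0,-0.04,0],[-0.7,0,0,-0.03,0],[-0.7,0,0,-0.01,0],[-0.7,0,0,0,0],[-0.7,0,0,0,0]]'|grep -E "tcp|wrist"
python3 - <<'E'
from h import *
c=cam('wrist','w5');d=cam('scene','s5');e=cam('top','t5');plan([.6228,-.2245,.29],7.7)
o=np.hstack([cv2.resize(d['img'][165:345,80:320,::-1],(400,300),interpolation=2),cv2.resize(e['img'][150:270,300:460,::-1],(400,300),interpolation=2)])
o=np.vstack([o,cv2.resize(c['img'][30:285,80:420,::-1],(400,300),interpolation=2).repeat(1,0) if 0 else np.hstack([cv2.resize(c['img'][30:285,80:420,::-1],(400,300),interpolation=2),np.zeros((300,400,3),np.uint8)])])
cv2.imwrite('pics/crops5.png',o)
E
```

```text
tcp_pos: [0.6217, -0.2276, 0.2147]
wrist_force: [0.7, -1.0, 0.2]
tcp_pos: [0.6228, -0.2281, 0.2942]
wrist_force: [-0.2, -0.1, -1.1]
tcp [ 0.6218 -0.2276  0.2913] yaw 7.69 n 1 turn/row -0.01 j [-0.47  0.5   0.44  1.52  0.    0.96] t 12.17
[0.0029, 0.0014, 0.0013]
```

View pics/crops5.png

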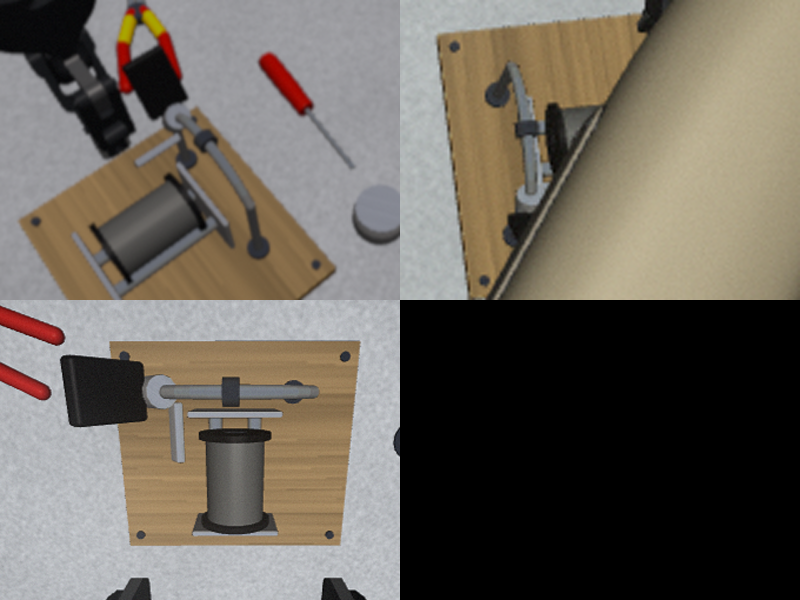

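The reel lies on both bars between the plates (wrist crop 206–264, 430–530). The paddle's face corners are visible in both views, so I'll triangulate them.

```bash
python3 - <<'E'
from h import *
c=ld('w5');b=ld('s5')
wc=lambda x,y:(80+x*.85,30+(y-300)*.85); sc=lambda x,y:(80+x*.6,165+y*.6)
t=np.radians(7.7);Rz=np.array([[np.cos(t),-np.sin(t),0],[np.sin(t),np.cos(t),0],[0,0,1]])
S=np.array([.6228,-.2245,0])
# mask corners in both
for n,k,reg in (('w',c,(slice(60,150),slice(110,205))),('s',b,(slice(188,240),slice(150,195)))):
    g=k['img'].astype(int); m=np.zeros(g.shape[:2],np.uint8); m[reg]=((g.max(2)<75))[reg]
    q=max(cv2.findContours(m,0,2)[0],key=cv2.contourArea); h=cv2.convexHull(q); print(n,cv2.contourArea(q),cv2.approxPolyDP(h,.03*cv2.arcLength(h,True),True)[:,0].tolist())
for n,p,q in (('out-y',wc(70,426),sc(125,68)),('out+y',wc(61,355),sc(158,46)),('in-y',wc(147,422),sc(150,118)),('in+y',wc(143,363),sc(186,98)),('bush',wc(160,391),sc(178,120)),('tip',wc(179,461),sc(138,163))):
    x,e=tri(c,p,b,q); y=Rz.T@(x-S); print(n,x.round(4),round(e,4),'cr',y.round(4),'r',np.hypot(y[0],y[2]-.081).round(4),'ang',np.degrees(np.arctan2(-y[0],y[2]-.081)).round(1))
E
```

```text
w 3739.5 [[201, 85], [204, 131], [139, 135], [132, 78], [186, 74]]
s 916.5 [[175, 192], [191, 224], [171, 236], [154, 204]]
out-y [ 0.5054 -0.181   0.1751] 0.0037 cr [-0.1105  0.0588  0.1751] r 0.1451 ang 49.6
out+y [ 0.4974 -0.1399  0.1725] 0.0027 cr [-0.1129  0.1006  0.1725] r 0.1454 ang 51.0
in-y [ 0.5466 -0.1782  0.137 ] 0.0023 cr [-0.0693  0.0561  0.137 ] r 0.0891 ang 51.1
in+y [ 0.5401 -0.1366  0.1316] 0.0035 cr [-0.0702  0.0982  0.1316] r 0.0865 ang 54.2
bush [ 0.5521 -0.1542  0.1203] 0.0016 cr [-0.0607  0.0791  0.1203] r 0.0723 ang 57.0
tip [ 0.5714 -0.2087  0.1133] 0.0008 cr [-0.0488  0.0225  0.1133] r 0.0586 ang 56.5
```

The paddle stands at about 53° to the −x side, its upper face ends at r 145 mm and its outer lower corner at about cradle x −0.122, z 0.164. I'll push it from the −x side with shut fingers, following its arc. First I move beside it.

```bash
python3 -m jog '[[0,0.012,-0.02,0,0],[1,0.018,-0.036,0,0],[1,0.018,-0.036,0,0],[1,0.018,-0.036,0,0],[1,0.012,-0.025,0,0]]'|grep -E "tcp|wrist"
python3 -m jog '[[1,0.005,-0.012,0.02,0],[1,0,0,0.035,0],[1,0,0,0.035,0],[1,0,0,0.025,0],[1,0,0,0.01,0]]'|grep -E "tcp|wrist"
python3 -m jog '[[1,0,0,0.005,0],[1,0,0,0,0],[1,0,0,0,0],[1,0,0,0,0]]'
python3 - <<'E'
from h import *
plan([.4486,-.1673,.160],7.7)
E
```

```text
tcp_pos: [0.4565, -0.1692, 0.2914]
wrist_force: [0.3, -0.8, 0.8]
tcp_pos: [0.4445, -0.1659, 0.1635]
wrist_force: [-0.7, -0.7, 0.2]
clock: 13.33
tcp_pos: [0.449, -0.1684, 0.1647]
orientation: [0.001, 0.658, 0.753, 0.0]
wrist_force: [-1.0, -0.5, 0.3]
finger_gap: 0.0
grip_force: 0.0
tcp [ 0.449  -0.1684  0.1647] yaw 7.69 n 1 turn/row -0.01 j [-0.53  0.17 -0.34  1.06  0.    0.91] t 13.33
[0.0011, -0.0002, 0.0047]
```

Next I approach in +y (tool), with a force check.

```bash
python3 -m jog '[[1,0.001,0.008,0.004,0],[1,0,0.006,0,0],[1,0,0.003,0,0],[1,0,0,0,0]]'|grep -E "tcp|wrist"
for i in 1 2 3 4 ; do python3 -m jog '[[1,0,0.004,0,0],[1,0,0,0,0],[1,0,0,0,0]]'|grep -E "tcp|wrist"; done
```

```text
tcp_pos: [0.4658, -0.1645, 0.1596]
wrist_force: [0.0, -0.6, 0.2]
tcp_pos: [0.4687, -0.1639, 0.1593]
wrist_force: [0.6, -0.2, -0.5]
tcp_pos: [0.4726, -0.1634, 0.1593]
wrist_force: [0.6, -0.1, 0.2]
tcp_pos: [0.4767, -0.1629, 0.1593]
wrist_force: [0.8, 0.0, 0.4]
tcp_pos: [0.4806, -0.1623, 0.1592]
wrist_force: [-0.8, 0.1, -0.2]
```

```bash
for i in 1 2 3; do python3 -m jog '[[1,0,0.004,0,0],[1,0,0,0,0],[1,0,0,0,0]]'|grep -E "tcp|wrist"; done; python3 -c "
from h import *
c=cam('scene','s6'); cv2.imwrite('pics/s6c.png',cv2.resize(c['img'][150:300,80:280,::-1],(600,450),interpolation=2))"
```

```text
tcp_pos: [0.4846, -0.1618, 0.1592]
wrist_force: [0.1, 0.6, 0.1]
tcp_pos: [0.4873, -0.1612, 0.1593]
wrist_force: [-5.4, -1.0, 3.6]
tcp_pos: [0.4883, -0.161, 0.1595]
wrist_force: [-15.9, -2.9, 11.1]
```

View pics/s6c.png

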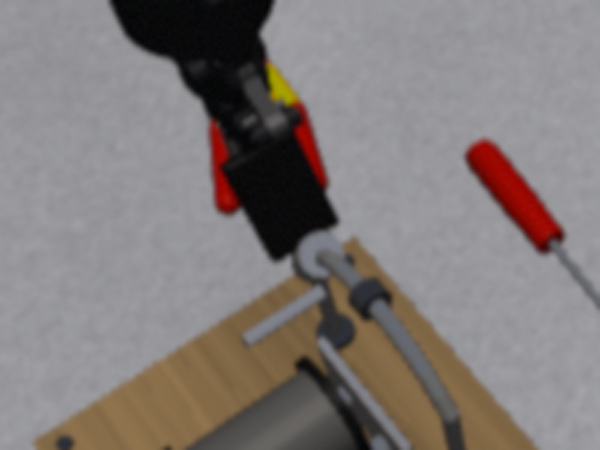

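The finger is pressing on the paddle's outer end face: the force (−16, +11) is radial, so the push jams. A better way is to grip the paddle across its 44 mm width with the tool turned 90°, so it can pivot in the pads while I follow the arc. I'll back off, rise and turn.

```bash
python3 -m jog '[[1,0,-0.012,0,0],[1,0,-0.02,-0.005,0],[1,0,0,-0.035,0],[-0.8,0,0,-0.04,-7],[-1,0,0,-0.03,-7]]'|grep -E "tcp|wrist"
python3 -m jog '[[-1,0,0,0,-7],[-1,0,0,0,-7],[-1,0,0,0,-7],[-1,0,0,0,-7],[-1,0,0,0,-7]]'|grep -E "tcp|wrist"
python3 -m jog '[[-1,0,0,0,-7],[-1,0,0,0,-7],[-1,0,0,0,-7],[-1,0,0,0,-7],[-1,0,0,0,-7]]'|grep -E "tcp|wrist"
python3 -m jog '[[-1,0,0,0,-6],[-1,0,0,0,0],[-1,0,0,0,0]]'|grep -E "tcp|wrist|gap"
python3 - <<'E'
from h import *
plan([.5122,-.1602,.24],97.7)
c=cam('wrist','w7')
E
```

```text
tcp_pos: [0.4604, -0.1649, 0.2713]
wrist_force: [0.3, -0.4, 1.1]
tcp_pos: [0.4611, -0.165, 0.2694]
wrist_force: [0.1, 0.5, -0.2]
tcp_pos: [0.461, -0.165, 0.2693]
wrist_force: [0.2, -0.4, -0.3]
tcp_pos: [0.4609, -0.165, 0.2693]
wrist_force: [-0.2, -0.1, -0.5]
finger_gap: 0.0854
tcp [ 0.4609 -0.165   0.2693] yaw 97.52 n 2 turn/row -0.09 j [-0.51  0.14 -0.11  1.32  0.   -0.64] t 16.97
[-0.0257, -0.001, 0.0147] [-0.0257, -0.001, 0.0147]
```

View pics/w7.png

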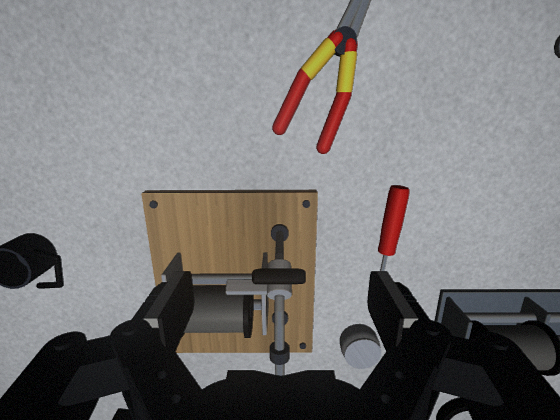

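The paddle's outer end is at (279,276), centred between the jaws. I'll check by ray, then move above it.

```bash
python3 -m jog '[[-1,-0.026,-0.001,0.014,0],[-1,-0.025,-0.001,0.015,-0.2],[-1,0,0,0,0],[-1,0,0,0,0]]'|grep -E "tcp|wrist"
python3 - <<'E'
from h import *
c=ld('w7'); t=np.radians(7.7);Rz=np.array([[np.cos(t),-np.sin(t),0],[np.sin(t),np.cos(t),0],[0,0,1]])
S=np.array([.6228,-.2245,0])
for u in (252,279,305): print((Rz.T@(onz(c,u,276,.168)-S)).round(4))
plan([.5122,-.1602,.146],97.7)
E
```

```text
tcp_pos: [0.5115, -0.1597, 0.2389]
wrist_force: [-0.2, -0.3, 0.8]
[-0.0974  0.0566  0.168 ]
[-0.0974  0.0799  0.168 ]
[-0.0973  0.1023  0.168 ]
tcp [ 0.5115 -0.1597  0.2389] yaw 97.84 n 3 turn/row 0.05 j [-0.45  0.24 -0.06  1.27  0.   -0.59] t 17.35
[-0.0003, -0.0002, 0.031] [-0.0003, -0.0002, 0.031] [-0.0003, -0.0002, 0.031]
```

```bash
python3 - <<'E'
from h import *
t=np.radians(7.7);Rz=np.array([[np.cos(t),-np.sin(t),0],[np.sin(t),np.cos(t),0],[0,0,1]])
S=np.array([.6228,-.2245,0])
c=ld('w7'); g=c['img'].astype(int).sum(2)
print(list(enumerate(g[255:300,262].tolist(),255)))
for th in (54,45,36,30):
    a=np.radians(th); o=[]
    for r,s in ((.148,.006),(.148,-.006),(.082,.006),(.082,-.006)):
        p=np.array([-r*np.sin(a)-s*np.cos(a),.08,.081+r*np.cos(a)-s*np.sin(a)]); o.append(proj(c,Rz@p+S).round(0).tolist())
    print(th,o)
d=cam('scene','s8'); g2=d['img'].astype(int); m=np.zeros(g2.shape[:2],np.uint8); m[180:245,150:205]=(g2.max(2)<75)[180:245,150:205]
q=max(cv2.findContours(m,0,2)[0],key=cv2.contourArea);print(cv2.contourArea(q),cv2.boundingRect(q))
E
```

```text
[(255, 289), (256, 269), (257, 273), (258, 229), (259, 240), (260, 194), (261, 203), (262, 166), (263, 159), (264, 128), (265, 142), (266, 130), (267, 154), (268, 84), (269, 60), (270, 69), (271, 61), (272, 82), (273, 72), (274, 90), (275, 100), (276, 83), (277, 96), (278, 93), (279, 116), (280, 118), (281, 115), (282, 99), (283, 76), (284, 207), (285, 297), (286, 289), (287, 297), (288, 295), (289, 303), (290, 301), (291, 380), (292, 415), (293, 421), (294, 396), (295, 418), (296, 413), (297, 415), (298, 413), (299, 415)]
54 [[279.0, 246.0], [279.0, 259.0], [279.0, 277.0], [279.0, 289.0]]
45 [[279.0, 272.0], [279.0, 287.0], [279.0, 290.0], [279.0, 302.0]]
36 [[279.0, 302.0], [279.0, 318.0], [279.0, 303.0], [279.0, 316.0]]
30 [[279.0, 323.0], [279.0, 340.0], [279.0, 312.0], [279.0, 325.0]]
911.0 (154, 192, 38, 45)
```

```bash
python3 - <<'E'
from h import *
t=np.radians(7.7);Rz=np.array([[np.cos(t),-np.sin(t),0],[np.sin(t),np.cos(t),0],[0,0,1]])
S=np.array([.6228,-.2245,0])
c=ld('w7')
for r in (268,284):
  o,d=ray(c,279,r); o=Rz.T@(o-S); d=Rz.T@d; print('cam cr',o.round(4),'dir',d.round(3),'lean',np.degrees(np.arctan2(d[0],-d[2])))
print('TCPcam', c['T'][:3,3]); print('collar pred',proj(c,Rz@np.array([-.004,.08,.155])+S),'bushface',proj(c,Rz@np.array([-.0605,.08,.125])+S),'plate R/L top',proj(c,Rz@np.array([-.045,.06,.077])+S),'armtip',proj(c,Rz@np.array([-.049,.0222,.1135])+S), 'foot',proj(c,Rz@np.array([-.077,.08,.016])+S))
w=cam('wrist','w8'); print(w['T'][:3,3])
g=w['img'].astype(int); print(list(enumerate(g.sum(2)[150:420:3,262].tolist())))
m=(g.max(2)<60).astype(np.uint8); m[:, :215]=0; m[:,345:]=0
n,l,st,ce=cv2.connectedComponentsWithStats(m)
print([(s.tolist(),q.round(1).tolist()) for s,q in zip(st[1:],ce[1:]) if s[4]>150])
E
```

```text
cam cr [-0.2345  0.0817  0.4003] dir [ 0.487 -0.007 -0.874] lean 29.11792559416025
cam cr [-0.2345  0.0817  0.4003] dir [ 0.53  -0.007 -0.848] lean 31.98271710544039
TCPcam [ 0.37946183 -0.17493734  0.40028799]
collar pred [279.63171197 351.44208038] bushface [279.50014648 285.77036905] plate R/L top [263.00067234 275.03367472] armtip [226.11549578 289.29918892] foot [279.7367328  230.86658218]
[ 0.42997913 -0.17034444  0.37093978]
[(0, 505), (1, 499), (2, 140), (3, 323), (4, 316), (5, 309), (6, 308), (7, 298), (8, 316), (9, 309), (10, 304), (11, 310), (12, 315), (13, 302), (14, 306), (15, 308), (16, 316), (17, 302), (18, 301), (19, 308), (20, 310), (21, 310), (22, 309), (23, 295), (24, 304), (25, 91), (26, 89), (27, 82), (28, 95), (29, 115), (30, 92), (31, 78), (32, 64), (33, 295), (34, 278), (35, 299), (36, 318), (37, 330), (38, 445), (39, 436), (40, 437), (41, 445), (42, 440), (43, 431), (44, 432), (45, 443), (46, 433), (47, 427), (48, 437), (49, 443), (50, 417), (51, 429), (52, 428), (53, 433), (54, 444), (55, 434), (56, 305), (57, 288), (58, 295), (59, 296), (60, 298), (61, 297), (62, 293), (63, 284), (64, 516), (65, 504), (66, 523), (67, 504), (68, 496), (69, 517), (70, 495), (71, 502), (72, 488), (73, 497), (74, 123), (75, 74), (76, 74), (77, 81), (78, 50), (79, 66), (80, 33), (81, 66), (82, 53), (83, 37), (84, 47), (85, 26), (86, 33), (87, 30), (88, 24), (89, 5)]
[([248, 194, 65, 56, 1789], [279.8, 229.7]), ([215, 260, 44, 59, 827], [238.9, 285.2]), ([269, 320, 23, 25, 353], [279.7, 332.4]), ([215, 363, 130, 57, 6202], [279.0, 395.4])]
```

```bash
python3 - <<'E'
from h import *
t=np.radians(7.7);Rz=np.array([[np.cos(t),-np.sin(t),0],[np.sin(t),np.cos(t),0],[0,0,1]])
S=np.array([.6228,-.2245,0])
a=ld('w7');b=ld('w8')
g=b['img'].astype(int).sum(2); print(list(enumerate(g[220:256,258].tolist(),220)))
for p,q in ((268,224.5),(284,247.5)):
    x,e=tri(a,(262,p),b,(258,q)); print((Rz.T@(x-S)).round(4),round(e,4))
for r in (225,248):
  o,d=ray(b,279,r); d=Rz.T@d; print(np.degrees(np.arctan2(d[0],-d[2])))
L=a['img'].astype(int).sum(2)[276]; print([i for i in range(240,320) if abs(L[i+1]-L[i])>80])
L=b['img'].astype(int).sum(2)[236]; print([i for i in range(230,330) if abs(L[i+1]-L[i])>80])
E
```

```text
[(220, 286), (221, 286), (222, 291), (223, 297), (224, 233), (225, 74), (226, 55), (227, 76), (228, 70), (229, 84), (230, 88), (231, 89), (232, 106), (233, 99), (234, 99), (235, 106), (236, 98), (237, 105), (238, 104), (239, 92), (240, 77), (241, 76), (242, 82), (243, 70), (244, 73), (245, 81), (246, 68), (247, 85), (248, 289), (249, 164), (250, 294), (251, 302), (252, 282), (253, 296), (254, 298), (255, 298)]
[-0.1081  0.065   0.1733] 0.0015
[-0.0842  0.0636  0.1597] 0.0017
21.077647906972715
25.348246681662403
[251, 304, 305, 314]
[247, 312, 313, 319, 320]
```

```bash
python3 -m jog '[[-1,-0.009,0,0.015,0],[-1,0,0,0.03,0],[-1,0,0,0.025,0],[-1,0,0,0.014,0],[-1,0,0,0.005,0]]' 30|grep -E "tcp|wrist"
python3 -m jog '[[-1,0,0,0,0],[-1,0,0,0,0],[-1,0,0,0,0]]'|grep -E "tcp|wrist"
python3 -m jog '[[0.3,0,0,0,0],[0.6,0,0,0,0],[1,0,0,0,0],[1,0,0,0,0],[1,0,0,0,0]]'
python3 -m jog '[[1,0,0,0,0],[1,0,0,0,0],[1,0,0,0,0]]'
```

```text
tcp_pos: [0.5183, -0.1585, 0.1496]
wrist_force: [0.1, -0.0, -0.7]
tcp_pos: [0.5212, -0.1595, 0.1531]
wrist_force: [-0.4, -0.4, 0.4]
clock: 18.53
tcp_pos: [0.5204, -0.1588, 0.1518]
orientation: [0.0, -0.069, 0.998, 0.0]
wrist_force: [-2.5, 1.3, 3.8]
finger_gap: 0.0435
grip_force: 35.1
clock: 18.78
tcp_pos: [0.5204, -0.1588, 0.1518]
orientation: [0.0, -0.069, 0.998, 0.0]
wrist_force: [-3.3, 2.6, 5.2]
finger_gap: 0.0437
grip_force: 35.2
```

```bash
python3 -m jog '[[1,-0.0036,0,-0.004,0],[1,-0.0036,0,-0.0038,0],[1,0,0,0,0],[1,0,0,0,0]]'|grep -E "tcp|force|gap"
python3 -m jog '[[1,-0.004,0,-0.0036,0],[1,-0.0039,0,-0.0035,0],[1,0,0,0,0],[1,0,0,0,0]]'|grep -E "tcp|force|gap"
```

```text
tcp_pos: [0.5269, -0.1578, 0.1586]
wrist_force: [-4.0, 0.3, -1.9]
finger_gap: 0.0437
grip_force: 34.9
tcp_pos: [0.536, -0.1566, 0.1665]
wrist_force: [-1.6, 0.9, -3.3]
finger_gap: 0.0434
grip_force: 35.1
```

Forces are small and the keeper is following. I'll continue along the arc.

```bash
python3 -m jog '[[1,-0.0043,0,-0.0032,0],[1,-0.0042,0,-0.0032,0],[1,-0.0045,0,-0.0028,0],[1,-0.0045,0,-0.0028,0],[1,0,0,0,0]]'|grep -E "tcp|wrist"
python3 -m jog '[[1,-0.0047,0,-0.0025,0],[1,-0.0047,0,-0.0024,0],[1,-0.0049,0,-0.002,0],[1,-0.005,0,-0.0019,0],[1,0,0,0,0]]'|grep -E "tcp|wrist"
python3 -m jog '[[1,-0.005,0,-0.0016,0],[1,-0.0051,0,-0.0016,0],[1,-0.0026,0,-0.0006,0],[1,0,0,0,0],[1,0,0,0,0]]'|grep -E "tcp|force|gap"
```

```text
tcp_pos: [0.554, -0.1542, 0.1787]
wrist_force: [1.2, 1.2, -4.3]
tcp_pos: [0.573, -0.1516, 0.1874]
wrist_force: [-0.3, 0.6, -6.2]
tcp_pos: [0.5851, -0.15, 0.1911]
wrist_force: [-0.8, -0.2, -5.6]
finger_gap: 0.0437
grip_force: 36.3
```

```bash
for i in 1 2 3; do python3 -m jog '[[1,-0.003,0,-0.0003,0],[1,0,0,0,0],[1,0,0,0,0]]'|grep -E "tcp|wrist"; done
```

```text
tcp_pos: [0.5875, -0.1497, 0.1916]
wrist_force: [-2.6, 0.4, -1.6]
tcp_pos: [0.5905, -0.1492, 0.1921]
wrist_force: [-4.5, 1.7, 1.0]
tcp_pos: [0.5935, -0.1488, 0.1925]
wrist_force: [-4.9, 1.0, 2.9]
```

```bash
for i in 1 2 3; do python3 -m jog '[[1,-0.0025,0,-0.0001,0],[1,0,0,0,0],[1,0,0,0,0]]'|grep -E "tcp|wrist"; done
```

```text
tcp_pos: [0.5954, -0.1486, 0.1927]
wrist_force: [-6.5, 0.6, 5.1]
tcp_pos: [0.5955, -0.1485, 0.1926]
wrist_force: [-14.3, -0.6, 6.8]
tcp_pos: [0.5956, -0.1485, 0.1925]
wrist_force: [-22.2, -2.6, 11.0]
```

The stop is reached: the tool no longer advances and the force has risen to −22 N. I'll open, rise clear, and check the keeper numerically.

```bash
python3 -m jog '[[1,0.003,0,0,0],[1,0,0,0,0],[0,0,0,0,0],[-0.5,0,0,0,0],[-0.6,0,0,0,0]]'|grep -E "tcp|force|gap"
python3 -m jog '[[-0.6,0,0,0,0],[-0.6,0,0,-0.01,0],[-0.6,0,0,-0.03,0],[-0.6,0,0,-0.04,0],[-0.6,0,0,-0.03,0]]'|grep -E "tcp|force|gap"
python3 -m jog '[[-1,0.03,0,0,0],[-1,0.04,0,0,0],[-1,0.03,0,0,0],[-1,0,0,0,0],[-1,0,0,0,0]]'|grep -E "tcp|force|gap"
python3 - <<'E'
from h import *
t=np.radians(7.7);Rz=np.array([[np.cos(t),-np.sin(t),0],[np.sin(t),np.cos(t),0],[0,0,1]])
S=np.array([.6228,-.2245,0])
c=cam('wrist','w9');d=cam('scene','s9')
# project arm tip (r .0586, start angle 56.4deg minus q) for several q, and collar; sample bright blobs
for q in (.65,.7,.75,.8,.85):
    a=np.radians(56.4)-q; p=Rz@np.array([-.0586*np.sin(a),.0222,.081+.0586*np.cos(a)])+S
    print(q,'armtip w',proj(c,p).round(1),'s',proj(d,p).round(1))
for n,k in (('w',c),('s',d)):
    u,v=proj(k,Rz@np.array([-.01,.025,.139])+S).round().astype(int); print(n,u,v)
    g=k['img'].astype(int).sum(2); print(g[v-24:v+25:2,u-28:u+29:2])
E
```

```text
tcp_pos: [0.5994, -0.1487, 0.1929]
wrist_force: [0.6, -0.3, -0.5]
finger_gap: 0.0665
grip_force: 0.0
tcp_pos: [0.5982, -0.1482, 0.3052]
wrist_force: [0.1, -0.5, 0.1]
finger_gap: 0.0683
grip_force: 0.0
tcp_pos: [0.4983, -0.1622, 0.3036]
wrist_force: [0.5, 0.2, 0.2]
finger_gap: 0.0855
grip_force: 0.0
0.65 armtip w [229.2 276.9] s [169.1 268.8]
0.7 armtip w [229.2 279.5] s [169.9 269.8]
0.75 armtip w [229.2 282.1] s [170.8 270.8]
0.8 armtip w [229.3 284.7] s [171.7 271.9]
0.85 armtip w [229.3 287.2] s [172.7 273. ]
w 232 285
[[209 209 204 218 203 206 204 204 209 208 195 219 195 192 208 198 199 219
  209 195 205 196  71  90  78  75 278 330 312]
 [215 214 206 226 218 215 212 220 217 233 221 234 221 216 223 224 225 218
  219 222 225 155  91 100  60  92 132 145 166]
 [224 244 251 239 242 241 240 230 234 237 234 240 248 234 224 238 229 235
  237 231 235 173  83  89  64  80 245 287 286]
 [247 254 236 247 259 251 248 247 258 254 251 257 262 251 225 233 229 228
  231 221 218 168  89  98  85  88 244 293 311]
 [261 271 260 264 277 274 264 258 263 271 280 258 274 312 305 310 309 319
  299 305 296 
[... 4789 characters left out ...]
303 294 254 217 198 212 222 231 239 243 249 261
  272 286 293 295 278 166  79 107 146 141 201]
 [330 318 303 300 302 299 290 237 200 205 218 226 233 240 243 254 267 279
  290 291 294 286 267 225  83  47  94 135 142]
 [328 329 315 304 299 260 219 201 212 224 231 237 243 249 258 272 284 291
  293 291 280 261 239 226 176  51  51 122 137]
 [316 330 327 296 247 200 205 218 227 234 239 243 253 266 280 289 294 294
  289 271 252 236 225 215 202 101  44  73 138]
 [309 317 294 225 200 211 222 230 236 243 248 259 270 285 290 296 293 281
  262 243 229 220 213 205 192 157  49  39 145]
 [294 254 204 206 216 227 234 240 243 250 264 278 286 293 296 291 273 254
  237 224 217 209 202 191 180 166  95  28  90]]
```

```bash
python3 - <<'E'
from h import *
t=np.radians(7.7);Rz=np.array([[np.cos(t),-np.sin(t),0],[np.sin(t),np.cos(t),0],[0,0,1]])
S=np.array([.6228,-.2245,0])
c=ld('w9');d=ld('s9')
g=c['img'].astype(int).sum(2)
for n,p in (('collar',(-.004,.08,.1565)),('collar-x',(-.009,.08,.1565)),('collar+x',(.001,.08,.1565))): print(n,proj(c,Rz@np.array(p)+S).round(1),proj(d,Rz@np.array(p)+S).round(1))
for col in (272,286): print(col,list(zip(range(225,330),g[225:330,col].tolist())))
# paddle blob in wrist and scene
for n,k,reg in (('w',c,(slice(230,340),slice(245,320))),('s',d,(slice(200,300),slice(150,240)))):
    h=k['img'].astype(int); m=np.zeros(h.shape[:2],np.uint8); m[reg]=(h.max(2)<55)[reg]
    nn,l,st,ce=cv2.connectedComponentsWithStats(m); print(n,[(s.tolist()) for s in st[1:] if s[4]>60])
for L in (-15,-10,-5,0,5):
    a=np.radians(L); P=[]
    gp=np.array([-.0169+.003,.08,.2005])
    for s in (.023,-.043):
        for w in (-.006,.006): P.append(proj(d,Rz@(gp+np.array([-s*np.sin(a)+w*np.cos(a),-.022 if 0 else 0,s*np.cos(a)+w*np.sin(a)]))+S).round(0).tolist())
    print(L,P)
E
```

```text
collar [281.3 299.6] [203.8 248.2]
collar-x [281.3 295.5] [202.  246.1]
collar+x [281.3 303.6] [205.6 250.4]
272 [(225, 318), (226, 312), (227, 293), (228, 305), (229, 300), (230, 284), (231, 300), (232, 274), (233, 294), (234, 305), (235, 295), (236, 307), (237, 304), (238, 294), (239, 296), (240, 286), (241, 290), (242, 302), (243, 290), (244, 303), (245, 295), (246, 302), (247, 287), (248, 296), (249, 289), (250, 287), (251, 300), (252, 299), (253, 296), (254, 295), (255, 301), (256, 299), (257, 301), (258, 287), (259, 299), (260, 215), (261, 144), (262, 152), (263, 293), (264, 346), (265, 340), (266, 335), (267, 349), (268, 343), (269, 352), (270, 360), (271, 354), (272, 355), (273, 350), (274, 356), (275, 365), (276, 382), (277, 104), (278, 56), (279, 73), (280, 70), (281, 58), (282, 84), (283, 80), (284, 72), (285, 83), (286, 81), (287, 66), (288, 89), (289, 73), (290, 78), (291, 75), (292, 69), (293, 67), (294, 76), (295, 84), (296, 68), (297, 70), (298, 64), (299, 58), (300, 90), (301, 81), (302, 56), (303, 67), (304, 78), (305, 78), (306, 86), (307, 71), (308, 67), (309, 55)
[... 1230 characters left out ...]
, 65), (312, 86), (313, 75), (314, 80), (315, 89), (316, 74), (317, 68), (318, 86), (319, 62), (320, 81), (321, 75), (322, 78), (323, 85), (324, 84), (325, 85), (326, 75), (327, 95), (328, 109), (329, 102)]
w [[245, 241, 15, 28, 254], [255, 277, 52, 60, 2850], [247, 283, 8, 11, 75]]
s [[177, 209, 28, 41, 650], [196, 244, 14, 12, 74], [179, 269, 28, 31, 242]]
-15 [[193.0, 220.0], [198.0, 226.0], [194.0, 236.0], [198.0, 241.0]]
-10 [[193.0, 219.0], [197.0, 225.0], [195.0, 238.0], [200.0, 243.0]]
-5 [[192.0, 218.0], [197.0, 224.0], [197.0, 239.0], [201.0, 245.0]]
0 [[191.0, 217.0], [196.0, 223.0], [198.0, 241.0], [202.0, 246.0]]
5 [[190.0, 217.0], [195.0, 222.0], [199.0, 243.0], [204.0, 248.0]]
```

```bash
python3 - <<'E'
from h import *
t=np.radians(7.7);Rz=np.array([[np.cos(t),-np.sin(t),0],[np.sin(t),np.cos(t),0],[0,0,1]])
S=np.array([.6228,-.2245,0])
c=ld('w9');d=ld('s9');b=ld('scene0')
for row in (244.5,260,263):
    o,v=ray(c,279,row);o=Rz.T@(o-S)-[0,0,.081];v=Rz.T@v
    for r in (.075,.088):
        A=v[0]**2+v[2]**2;B=2*(o[0]*v[0]+o[2]*v[2]);C=o[0]**2+o[2]**2-r*r;D=B*B-4*A*C
        if D>0: s=(-B-D**.5)/2/A;p=o+s*v;print(row,r,'angle',np.degrees(np.arctan2(-p[0],p[2])).round(1))
for n,k in (('before',b),('after',d)):
    print(n)
    for th in range(30,-25,-2):
        a=np.radians(th);o=[]
        for dy in (-.012,-.006,0,.006,.012):
            u,v=proj(k,Rz@np.array([-.078*np.sin(a),.08+dy,.081+.078*np.cos(a)])+S); o.append(int(cv2.getRectSubPix(cv2.cvtColor(k['img'],cv2.COLOR_RGB2GRAY),(1,1),(float(u),float(v)))[0,0]))
        print(th,o)
E
```

```text
244.5 0.075 angle 48.5
244.5 0.088 angle 44.8
260 0.075 angle 35.3
260 0.088 angle 34.2
263 0.075 angle 32.9
263 0.088 angle 32.2
before
30 [111, 73, 95, 77, 94]
28 [106, 74, 95, 65, 96]
26 [93, 74, 93, 63, 97]
24 [75, 74, 93, 68, 98]
22 [67, 76, 94, 82, 100]
20 [79, 79, 94, 94, 100]
18 [92, 79, 96, 97, 98]
16 [97, 79, 96, 97, 99]
14 [98, 79, 96, 97, 105]
12 [99, 78, 85, 94, 109]
10 [98, 63, 59, 80, 112]
8 [90, 45, 45, 60, 111]
6 [70, 41, 45, 51, 111]
4 [57, 43, 43, 51, 110]
2 [59, 39, 36, 49, 110]
0 [61, 32, 47, 40, 107]
-2 [60, 55, 85, 37, 112]
-4 [63, 73, 94, 63, 113]
-6 [86, 77, 95, 91, 109]
-8 [99, 81, 97, 98, 106]
-10 [101, 83, 97, 98, 102]
-12 [102, 84, 96, 98, 106]
-14 [102, 82, 96, 98, 111]
-16 [103, 82, 96, 98, 108]
-18 [103, 82, 96, 98, 104]
-20 [102, 80, 97, 99, 100]
-22 [103, 82, 97, 99, 100]
-24 [104, 81, 96, 99, 100]
after
30 [3, 4, 6, 5, 3]
28 [6, 8, 21, 21, 7]
26 [20, 32, 55, 53, 26]
24 [48, 71, 95, 90, 61]
22 [76, 105, 116, 110, 89]
20 [88, 118, 123, 118, 102]
18 [91, 119, 121, 117, 102]
16 [92, 115, 109, 110, 101]
14 [92, 102, 96, 100, 107]
12 [93, 90, 84, 92, 112]
10 [90, 69, 60, 78, 116]
8 [80, 48, 48, 59, 115]
6 [61, 45, 47, 52, 115]
4 [49, 45, 46, 52, 116]
2 [55, 41, 39, 52, 116]
0 [63, 34, 50, 43, 114]
-2 [63, 59, 89, 40, 118]
-4 [67, 77, 100, 67, 119]
-6 [91, 81, 100, 97, 115]
-8 [105, 85, 102, 103, 112]
-10 [107, 87, 103, 104, 107]
-12 [107, 89, 102, 103, 112]
-14 [108, 88, 102, 104, 116]
-16 [108, 87, 102, 104, 113]
-18 [108, 86, 101, 104, 110]
-20 [108, 85, 102, 105, 106]
-22 [109, 86, 102, 105, 105]
-24 [109, 87, 101, 105, 106]
```

The bushing's lower end is at ~34°, which puts its upper face at ~7°, against the collar edge (~7–9°). The firm stop at 22 N agrees, and the arm is clear of everything, so I'm handing in.

```bash
python3 -c "
from workcell import env
print(env.hand_in(), env.get_state()['clock'])"
```

```text
the job is handed in; nothing more can be done
the job is handed in; nothing more can be done
```

The job is handed in with no verdict returned: the full reel (about 0.73 kg) is on the cradle bars, the spent one was left in the rack, and the keeper was slid up to the stop collar, where it stopped firmly.

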